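Fit the guide pins and lift the mould half

TASK

Fit the two guide pins from the wooden rack into the mould on its levelling plate: the thick-headed pin in the wide bore, the thin-headed one in the narrow bore, both fully home and let go, with the mould still standing on the plate. Then lift the mould by its handle about 10 cm straight up off the plate, level all the way, and finish while still holding it there, steady and level, with both pins still home. Leave the square-headed plug and everything else on the bench alone.

Things in the scene. Friction and masses are not known exactly. Their poses are not given: they have to be found in the camera images.
- mould: aluminium injection mould half, a block 190 x 80 x 30 mm (local x, y, z) with a bore near each end of its top and a black bridge handle over the middle; about 0.6 kg. Origin: centre of its underside, z up. It stands loose on the levelling plate, at any yaw, so it starts with its underside 30 mm above the bench
- bore_thick (a point): centre of the mouth of the wide bore, on the mould's top face (30 mm above its underside) at local x = +70 mm; bore 18 mm across with a small chamfer, 22 mm deep, closed below; axes as the mould's
- bore_thin (a point): centre of the mouth of the narrow bore, on the mould's top face at local x = -70 mm; bore 12 mm across with a small chamfer, 22 mm deep, closed below; axes as the mould's
- mould_handle (a point): middle of the handle's grip bar, 79 mm above the mould's underside and above its centre. The bar is 92 mm long along the mould's x, 14 mm wide (y) and 14 mm high, 42 mm free below it, on two posts 12 x 14 mm at local x = +-40 mm; grip it across the mould's y
- thick_pin: steel guide pin, about 150 g: shank 16 mm thick and 18 mm long with a chamfered foot, flange 34 mm across and 5 mm high, above it a round grip head 22 mm across and 32 mm high. Origin: centre of the flange's underside (at the bore's mouth when fully home); z up along the pin. Starts upright in any hole of the rack, flange on its top
- thin_pin: steel guide pin, about 60 g: shank 10 mm thick and 18 mm long with a chamfered foot, flange 26 mm across and 5 mm high, above it a round grip head 12 mm across and 32 mm high. Origin: centre of the flange's underside; z up along the pin. Starts upright in any hole of the rack, flange on its top
- plug: bystander: steel plug in the remaining hole of the rack, flange 32 x 32 x 5 mm, above it a square head 18 x 18 x 16 mm; shank 14 x 18 mm. Origin: centre of the flange's underside, z up. Leave it there
- rack: wooden pin rack, fixed, block 65 x 200 x 36 mm (x, y, z) with three holes in a row along its y, 65 mm apart, the middle one at its centre; holes 19 mm across, 28 mm deep. Origin: centre of its underside, on the bench. It may be left or right of the mould
- plate: dark steel levelling plate on four feet, fixed, 180 x 180 mm, its top 30 mm above the bench. Origin: centre of its underside at bench height, z up
- collar: bystander: steel shaft collar, ring 38 mm across, 14 mm high, lying between the rack and the plate. Origin: centre of its underside
- slug: bystander: grey plastic cylinder 28 mm across, 30 mm high, standing between the rack and the plate. Origin: centre of its underside
- screwdriver: bystander: screwdriver 150 mm long lying near the robot's base
- wrench: bystander: wrench 190 mm long lying beyond the work
- jar: bystander: closed jar 72 mm across, 95 mm high, beyond the work. Origin: centre of its underside
- casting: bystander: grey plastic casting 70 x 70 x 60 mm at the right. Origin: centre of its underside
- tin: bystander: open steel tin 76 mm across, 80 mm high at the left. Origin: centre of its underside
Things that resemble listed ones, but are neither listed nor needed, are in the scene too. What is meant by the mould is not blue or red, and is the smaller of those in its own colour.

How it is judged:
By the outcome, as a careful person would: the job done as asked, in the order asked, and still so for the second after the job is handed in, while the arm keeps its last pose, push and grip.
It also fails if it takes over 72 s, if anything falls off the work surface, if the arm or the gripper's body presses on something with over 40 N, if the wrist force passes 120 N, or if a joint passes its speed limit or range.

ROBOT

A 6-joint arm with a two-finger parallel gripper is mounted at the origin on the work surface. World frame = base frame: x ahead of the robot, y to its left, z up, the work surface at z = 0. Lengths are in m, angles in rad, forces in N, time in s.
With the tool pointing down it reaches from about 0.35 to 0.975 m from the base axis. Payload 7.1 kg.
Tool frame: the origin (TCP) lies midway between the tips of the shut fingers; the grasp point (between the pads) lies 19 mm behind it; z points along the fingers, y is the line along which they close (so a half turn about z gives the same grasp; the last joint's range is limited). The gripper opens to 88 mm and grips with 3 to 60 N. Pads are 20 mm wide; open, the fingers measure 115 mm over their backs; the gripper's body (75 mm by 178 mm) begins 61 mm behind the grasp point.
Start: joints at [1.314, 0.423, 1.63, -0, 1.089, -0.019], TCP at [0.147, 0.607, 0.223] pointing down, gripper open.
Joint ranges: [-3, 3], [-0.9, 2.11], [0.09, 2.58], [-1.31, 4.45], [0.11, 2.69], [-2.54, 2.54]. Speed limits (rad/s): [2.39, 2.39, 3.01, 3.14, 3.14, 3.14].

INTERFACE

Orientations are given as a unit quaternion [w, x, y, z].
In Python, from station import move_pose, movel, movej, command_gripper, wait, inverse_kinematics, read_camera, camera_info, MotionError, job_done, get_time, get_joint_pos, get_qvel, get_effort, get_tcp_pos, get_ee_rot, get_ft_force, get_ft_torque, get_grip_width, get_finger_force gives the robot as it stands. Calls block until the motion is done:
- move_pose(position, orientation): joint-space move of the TCP to a pose.
- movel(position, frame=None, v=0.15, until_force=None): straight line of the TCP; frame=None keeps the orientation; v is the mean speed in m/s. With until_force (N) it stops when the force on the tool has changed by that much, and returns True; else False.
- movej(angles): joint-space move.
- command_gripper(opening): opening from 0.0 (shut) to 1.0 (fully open); the grip force is fixed at half the most; returns when the fingers have stopped.
- wait(seconds).
- inverse_kinematics(position, orientation): joint angles nearest the present ones, or None.
- read_camera(name): name is "scene" or "side" or "wrist"; returns the picture (400x640x3 uint8, red, green, blue); there is no depth.
- camera_info(name): a dict with "intrinsics" (3x3 intrinsics, pixels), "T" (4x4, takes a point from camera to world coordinates); the wrist camera has in their place "tool_from_camera" (4x4, takes a point from camera to tool coordinates, whose origin is the TCP and whose axes are the flange's). Camera axes: x right, y up, looking along -z (the intrinsics and any distortion apply to the point x, -y, -z); pixel columns grow to the right and rows downward; lengths in m; the calibration is good to about 2 mm. The wrist camera is an equidistant fisheye: a pixel r from the principal point sees the ray r / f radians off the axis. A picture is of the moment at which its call begins: read the wrist's pose just before it. camera_info takes no time and is no camera call.
A pose or a line that the arm cannot do raises MotionError and nothing moves.
- job_done(): hands the job in; it is judged then, once.
Readings, each from a call of its own:
- get_time(): time.
- get_joint_pos(): joint angles.
- get_qvel(): joint speeds.
- get_effort(): joint torques, N m.
- get_tcp_pos(): TCP position.
- get_ee_rot(): TCP orientation.
- get_ft_force(): force on the tool from outside, world axes, zero at the start.
- get_ft_torque(): the same for the moment, N m.
- get_grip_width(): opening from 0.0 (shut) to 1.0 (fully open).
- get_finger_force(): force on a finger pad.
Only numpy, scipy, OpenCV 4.12 (cv2) and the standard library are available. Lean on these libraries where they do the work, as an engineer would, in place of code of your own. Each camera call takes 0.05 s, during which the arm holds its last target. There are 200 camera calls.

## Working session

There is one attempt and no reset: what is moved stays moved. The work goes in short steps, each a Python script; the robot and the scene stay as the last script left them, time stands still between calls to the robot, and variables do not carry over. Pictures are saved under pics/ and viewed, at most 10 in all, crops included, and the job is handed in when it is done.

```bash
ls; mkdir -p pics
python3 - <<'E'
from station import *
import cv2
for n in ("scene","side"):
    im=read_camera(n); cv2.imwrite(f"pics/{n}0.png",im[:,:,::-1])
    i=camera_info(n); print({k:(v.round(4).tolist() if hasattr(v,'round') else v) for k,v in i.items()})
i=camera_info("wrist");print(i); im=read_camera("wrist"); cv2.imwrite("pics/w0.png",im[:,:,::-1])
print(get_time(),get_tcp_pos(),get_ee_rot())
E
```

```text
pics
{'intrinsics': [[414.6886, 0.0, 321.5306], [0.0, 414.6886, 200.695], [0.0, 0.0, 1.0]], 'T': [[-0.8048, -0.3656, 0.4675, 1.0314], [0.5933, -0.5153, 0.6184, 0.7546], [0.0148, 0.7751, 0.6317, 0.8192], [0.0, 0.0, 0.0, 1.0]]}
{'intrinsics': [[401.6683, 0.0, 317.322], [0.0, 401.6683, 196.3292], [0.0, 0.0, 1.0]], 'T': [[0.9833, 0.1138, -0.1421, 0.265], [-0.182, 0.6071, -0.7735, -1.118], [-0.0018, 0.7864, 0.6177, 1.0034], [0.0, 0.0, 0.0, 1.0]]}
{'intrinsics': array([[309.70691629,   0.        , 317.63332644],
       [  0.        , 309.70691629, 202.25478439],
       [  0.        ,   0.        ,   1.        ]]), 'tool_from_camera': array([[-2.05963703e-03,  9.55942306e-01,  2.93547382e-01,
         8.05889704e-02],
       [ 9.99997874e-01,  1.93851678e-03,  7.03540419e-04,
         1.08380863e-04],
       [ 1.03497523e-04,  2.93548207e-01, -9.55944266e-01,
        -1.61786677e-01],
       [ 0.00000000e+00,  0.00000000e+00,  0.00000000e+00,
         1.00000000e+00]])}
0.15 [0.14708764 0.60699257 0.22206739] [-8.75803788e-05  1.18614621e-01  9.92940183e-01 -5.97236140e-04]
```

View pics/scene0.png

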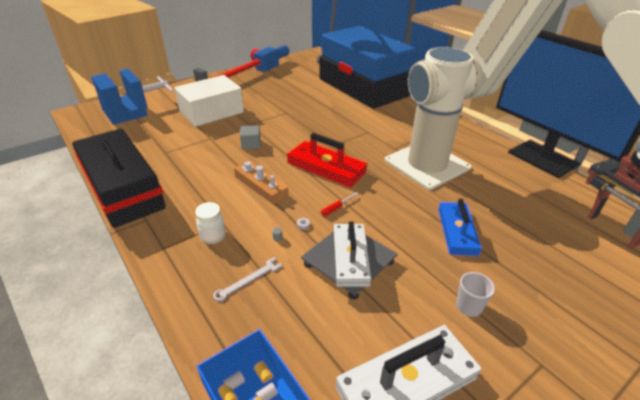

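View pics/side0.png

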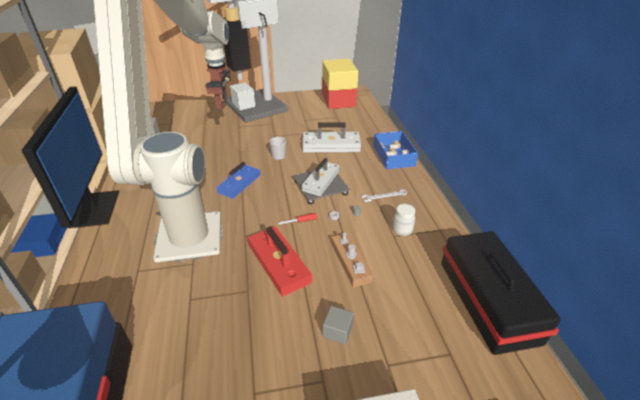

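The scene view shows the mould at about (352,255) on its plate, with the wide bore unclear, and the rack at about (262,183). Next I'll get rough positions and then look from close up with the wrist camera.

```bash
cat > h.py <<'E'
from station import *
import numpy as np, cv2
from scipy.spatial.transform import Rotation as Ro
def quat(R): q=Ro.from_matrix(R).as_quat(); return np.r_[q[3],q[:3]]
def down(a):
    "tool down, closing line (tool y) at world angle a"
    y=np.array([np.cos(a),np.sin(a),0]); z=np.array([0,0,-1.]); return quat(np.c_[np.cross(y,z),y,z])
def pose():
    q=get_ee_rot(); T=np.eye(4); T[:3,:3]=Ro.from_quat([q[1],q[2],q[3],q[0]]).as_matrix(); T[:3,3]=get_tcp_pos(); return T
def ray(n,px,Tt=None):
    i=camera_info(n); K=i["intrinsics"]; u=(px[0]-K[0,2])/K[0,0]; v=(px[1]-K[1,2])/K[1,1]
    if n=="wrist":
        r=np.hypot(u,v)+1e-12; d=np.array([np.sin(r)*u/r,-np.sin(r)*v/r,-np.cos(r)]); T=Tt@i["tool_from_camera"]
    else: d=np.array([u,-v,-1]); T=i["T"]
    return T[:3,3],T[:3,:3]@d
def at(n,px,z,Tt=None):
    o,d=ray(n,px,Tt); return o+d*(z-o[2])/d[2]
def snap(name):
    T=pose(); im=read_camera("wrist"); cv2.imwrite(f"pics/{name}.png",im[:,:,::-1]); np.save(f"pics/{name}.npy",T); return im,T
E
python3 - <<'E'
from h import *
for nm,s,sd,z in [("mould handle",(352,240),(323,178),.11),("rack mid",(262,183),(351,258),.036),("collar",(304,223),(334,215),.01),("slug",(278,233),(356,210),.02)]:
    print(nm,at("scene",s,z).round(3),at("side",sd,z).round(3))
E
```

```text
mould handle [0.536 0.225 0.11 ] [0.513 0.108 0.11 ]
rack mid [ 0.552 -0.191  0.036] [ 0.536 -0.247  0.036]
collar [0.535 0.015 0.01 ] [0.535 0.002 0.01 ]
slug [0.623 0.017 0.02 ] [0.62  0.004 0.02 ]
```

Run:
```python
from h import *
move_pose([.51,.16,.36],down(np.pi/2)); im,T=snap("m1"); print(get_joint_pos())
move_pose([.54,-.21,.33],down(np.pi/2)); im2,T2=snap("r1"); print(get_joint_pos(),get_time())
def crop(n,im,c,s=3):
    x,y=c; a=im[max(0,y-100):y+100,max(0,x-133):x+133]; print(n,max(0,x-133),max(0,y-100)); cv2.imwrite(f"pics/{n}c.png",cv2.resize(a[:,:,::-1],None,fx=s,fy=s,interpolation=cv2.INTER_CUBIC))
crop("m1",im,(317,200)); crop("r1",im2,(317,200))
```

```text
[ 2.83030991e-01  1.53014445e-01  1.67779287e+00  1.30652031e-04
  1.31121315e+00 -1.28882161e+00]
[-3.89529718e-01  2.49856706e-01  1.62295180e+00  2.78871635e-04
  1.26863915e+00 -1.96183938e+00] 3.7667
m1 184 100
r1 184 100
```

View pics/m1c.png

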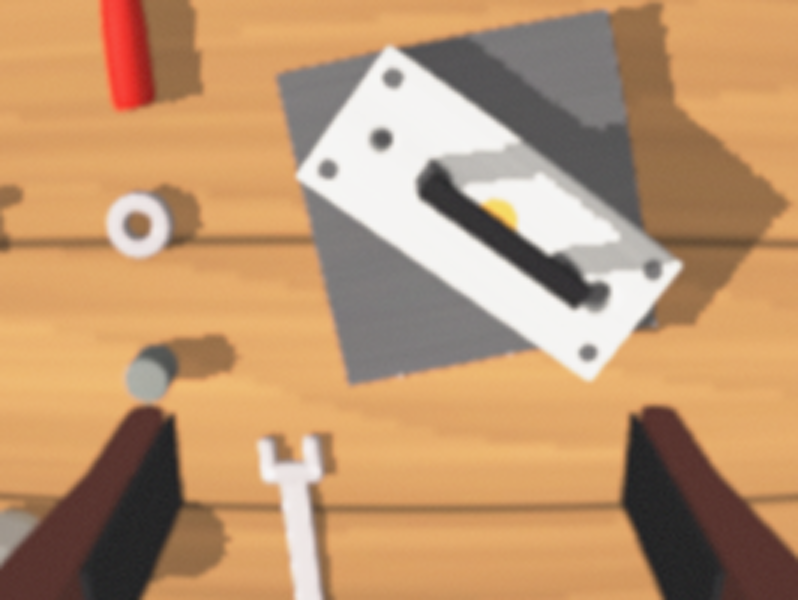

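View pics/r1c.png

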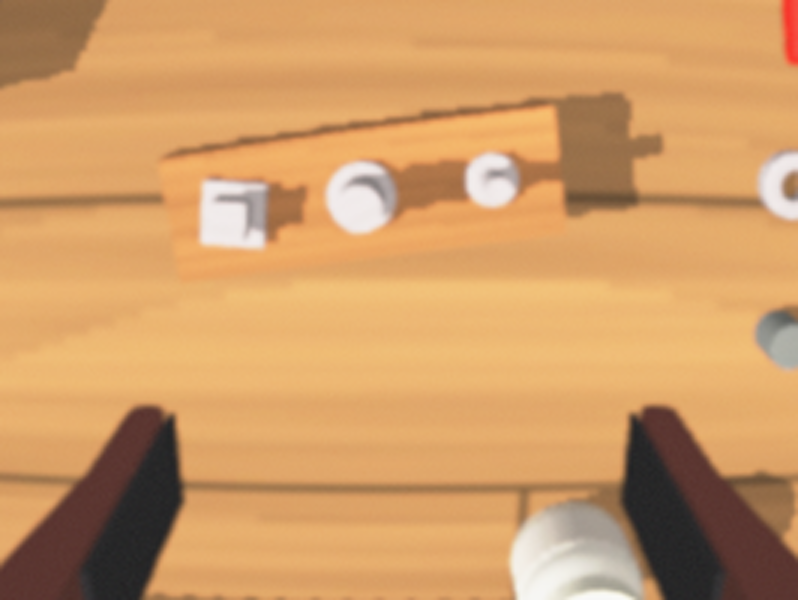

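Mould crop: narrow bore at (381,139), wide bore at (596,295) partly behind the handle post. Rack crop: plug at (233,213), thick pin at (361,197), thin pin at (492,179).

Run:
```python
from h import *
f=lambda p:((p[0]+.5)/3-.5+184,(p[1]+.5)/3-.5+100)
M=np.load("pics/m1.npy");R=np.load("pics/r1.npy")
w=lambda ps,z,T:np.array([at("wrist",f(p),z,T)[:2] for p in ps])
c=w([(390,45),(298,176),(590,381),(682,263)],.06,M); s=w([(393,77),(328,169),(588,352),(652,268)],.06,M)
print("corners",c.round(4).tolist(),c.mean(0),s.mean(0))
b=w([(381,139),(596,295)],.06,M); print("bores",b.round(4).tolist(),b.mean(0),np.linalg.norm(b[1]-b[0]))
for q in(c,s): d=q[2]+q[3]-q[0]-q[1]; print("yaw",np.arctan2(d[1],d[0]))
d=b[1]-b[0];yaw=np.arctan2(d[1],d[0]);print(yaw)
r=w([(233,213),(361,197),(492,179)],.039,R);print(r.round(4).tolist(),np.diff(r,axis=0)); d=r[2]-r[0]; ra=np.arctan2(d[1],d[0]);print("row",ra)
for nm,p,a in [("bthin",b[0],yaw),("bthick",b[1],yaw),("thick",r[1],ra),("thin",r[2],ra)]:
    for sg in(1,-1):
        for z in (.045,.09,.2):
            j=inverse_kinematics([*p,z],down(a+sg*np.pi/2)); print(nm,sg,z,None if j is None else np.round(j,2))
```

```text
corners [[0.436, 0.1547], [0.5013, 0.1082], [0.6123, 0.2621], [0.5462, 0.3084]] [0.52397006 0.20833988] [0.52363326 0.20782981]
bores [[0.4829, 0.1501], [0.5639, 0.2623]] [0.52339986 0.20618573] 0.13834790479387135
yaw 0.9474012269306518
yaw 0.9496781349403398
0.9459140364475708
[[0.549, -0.2938], [0.5415, -0.2293], [0.5324, -0.1646]] [[-0.00750609  0.06448252]
 [-0.00912114  0.06470913]]
row 1.6987947315524836
bthin 1 0.045 [ 0.28  0.54  1.99 -0.    0.61 -2.24]
bthin 1 0.09 [ 0.28  0.46  1.97 -0.    0.71 -2.24]
bthin 1 0.2 [ 0.28  0.28  1.91 -0.    0.95 -2.24]
bthin -1 0.045 [ 0.28  0.54  1.99 -0.    0.61  0.9 ]
bthin -1 0.09 [ 0.28  0.46  1.97 -0.    0.71  0.9 ]
bthin -1 0.2 [ 0.28  0.28  1.91 -0.    0.95  0.9 ]
bthick 1 0.045 [ 0.42  0.66  1.72 -0.    0.76 -2.1 ]
bthick 1 0.09 [ 0.42  0.59  1.71 -0.    0.84 -2.1 ]
bthick 1 0.2 [ 0.42  0.44  1.65 -0.    1.04 -2.1 ]
bthick -1 0.045 [ 0.42  0.66  1.72 -0.    0.76  1.04]
bthick -1 0.09 [ 0.42  0.59  1.71 -0.    0.84  1.04]
bthick -1 0.2 [ 0.42  0.44  1.65 -0.    1.04  1.04]
thick 1 0.045 None
thick 1 0.09 None
thick 1 0.2 None
thick -1 0.045 [-0.42  0.62  1.8  -0.    0.72 -0.55]
thick -1 0.09 [-0.42  0.55  1.79 -0.    0.8  -0.55]
thick -1 0.2 [-0.42  0.4   1.73 -0.    1.01 -0.55]
thin 1 0.045 None
thin 1 0.09 None
thin 1 0.2 None
thin -1 0.045 [-0.32  0.59  1.87 -0.    0.68 -0.45]
thin -1 0.09 [-0.32  0.51  1.86 -0.    0.77 -0.45]
thin -1 0.2 [-0.32  0.35  1.8  -0.    0.99 -0.45]
```

Run:
```python
from h import *
yaw=.9474; o=[]
for n,p,sg in [("bk",(.5639,.2623),-1),("bn",(.4829,.1501),1)]:
    move_pose([*p,.11],down(yaw+sg*np.pi/2)); wait(.2); im,T=snap(n)
    i=camera_info("wrist"); o.append(im[200:300,257:377])
print(get_time())
cv2.imwrite("pics/bb.png",cv2.resize(np.hstack(o)[:,:,::-1],None,fx=3.3333333,fy=3.3333333,interpolation=cv2.INTER_CUBIC))
```

```text
9.5667
```

View pics/bb.png

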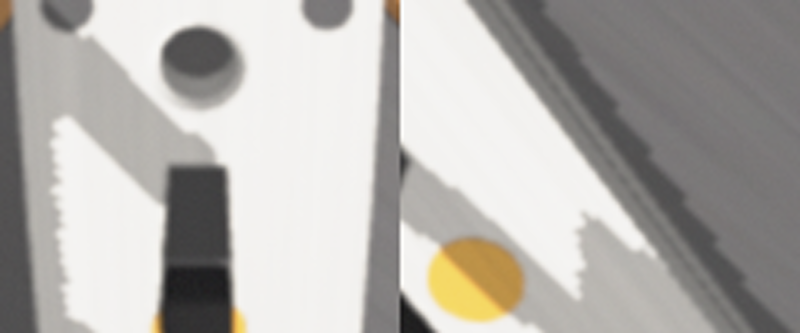

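Left panel: wide bore centred at about (203,67). The right panel is not the expected view, so I'll check the pose there.

Run:
```python
from h import *
T=np.load("pics/bn.npy"); print(T.round(4)); print(pose().round(4)); print(get_joint_pos().round(3), get_qvel().round(3))
T=np.load("pics/bk.npy"); print(T.round(4)); px=((203+.5)*.3-.5+257,(67+.5)*.3-.5+200); print(px,at("wrist",px,.06,T))
for e in [(162,67),(244,67),(203,25),(203,110)]: print(at("wrist",((e[0]+.5)*.3-.5+257,(e[1]+.5)*.3-.5+200),.06,T))
im=cv2.imread("pics/bn.png"); cv2.imwrite("pics/bn_c.png",cv2.resize(im,(800,500)))
```

```text
[[-5.838e-01 -8.119e-01 -2.000e-04  4.828e-01]
 [-8.119e-01  5.838e-01 -1.000e-04  1.501e-01]
 [ 2.000e-04  1.000e-04 -1.000e+00  1.100e-01]
 [ 0.000e+00  0.000e+00  0.000e+00  1.000e+00]]
[[-5.838e-01 -8.119e-01 -1.000e-04  4.829e-01]
 [-8.119e-01  5.838e-01 -1.000e-04  1.501e-01]
 [ 1.000e-04  1.000e-04 -1.000e+00  1.100e-01]
 [ 0.000e+00  0.000e+00  0.000e+00  1.000e+00]]
[ 0.278  0.421  1.967 -0.     0.754 -2.24 ] [-0.001 -0.001 -0.001 -0.     0.    -0.003]
[[ 5.841e-01  8.117e-01  3.000e-04  5.642e-01]
 [ 8.117e-01 -5.841e-01  1.000e-04  2.620e-01]
 [ 3.000e-04  2.000e-04 -1.000e+00  1.102e-01]
 [ 0.000e+00  0.000e+00  0.000e+00  1.000e+00]]
(317.55, 219.75) [0.56512437 0.26411948 0.06      ]
[0.55784558 0.26937089 0.06      ]
[0.57239457 0.25885661 0.06      ]
[0.57078454 0.27194967 0.06      ]
[0.55915006 0.25585484 0.06      ]
```

View pics/bn_c.png

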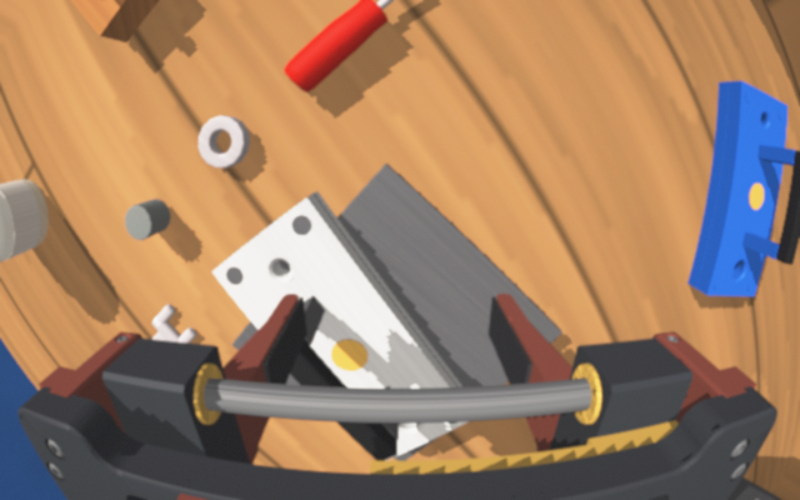

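My low joint-space move swept a finger into the handle and turned the mould on its plate. It is still standing there, with the narrow bore now at about (280,267). I'll rise straight up and re-measure.

Run:
```python
from h import *
print(get_ft_force())
movel([.4829,.1501,.25]);print(get_ft_force())
move_pose([.51,.16,.36],down(np.pi/2)); wait(.2); im,T=snap("m2"); print(get_time())
cv2.imwrite("pics/m2c.png",cv2.resize(im[100:300,184:450,::-1],None,fx=3,fy=3,interpolation=cv2.INTER_CUBIC))
```

```text
[-0.08832463 -4.04377761  1.03087371]
[-0.57289922 -0.09015604 -0.20407186]
11.8083
```

View pics/m2c.png

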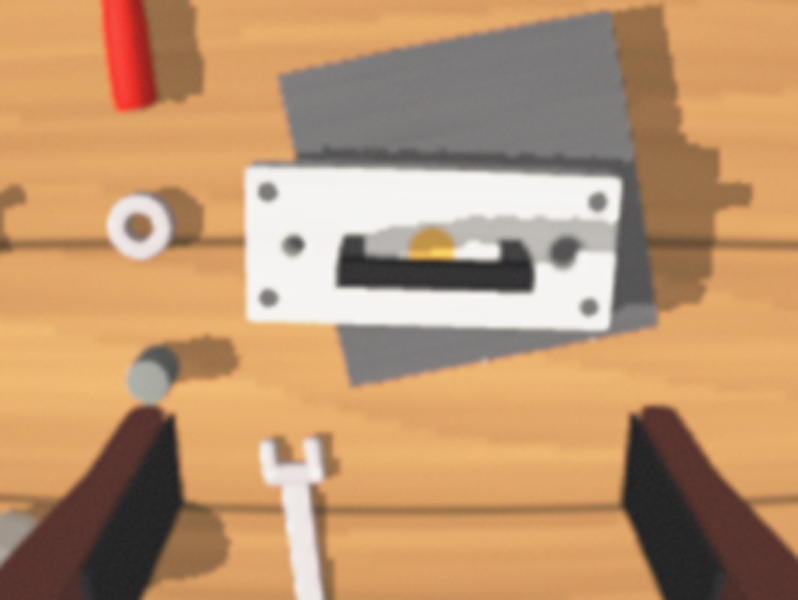

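Narrow bore is at (293,244) and wide bore at (565,251); the mould stands level, its left end overhanging the plate. I'll take one close view of both bores with the handle between them, then pick the thick pin and look at it in hand.

Run:
```python
from h import *
f=lambda p:((p[0]+.5)/3-.5+184,(p[1]+.5)/3-.5+100)
M=np.load("pics/m2.npy")
w=lambda ps,z:np.array([at("wrist",f(p),z,M)[:2] for p in ps])
b=w([(293,244),(565,251)],.06); s=w([(268,191),(268,298),(589,307),(597,201)],.06); c=w([(246,165),(248,320),(609,330),(622,178)],.06)
print(b,b.mean(0),s.mean(0),c.mean(0))
for q in(c,s): d=q[2]+q[3]-q[0]-q[1]; print("yaw",np.arctan2(d[1],d[0]))
d=b[1]-b[0]; yaw=np.arctan2(d[1],d[0]); print(yaw,np.linalg.norm(d))
ctr=b.mean(0); u=d/np.linalg.norm(d); np.save("yaw.npy",yaw)
p=ctr-.07*u
move_pose([*p,.2],down(yaw-np.pi/2)); movel([*p,.145]); wait(.2); snap("b2"); movel([*p,.22],v=.3)
ra=1.6988; q=down(ra-np.pi/2); P=(.5415,-.2293)
move_pose([*P,.15],q); command_gripper(.5); movel([*P,.045],v=.12); command_gripper(0.)
print("w",get_grip_width()*88,get_finger_force()); movel([*P,.16],v=.15); wait(.2); snap("k"); print(get_grip_width()*88,get_ft_force(),get_time())
a=cv2.imread("pics/b2.png"); k=cv2.imread("pics/k.png")
cv2.imwrite("pics/mont.png",np.hstack([cv2.resize(a[0:200,252:382],None,fx=3,fy=3,interpolation=cv2.INTER_CUBIC),cv2.resize(k[150:350,252:382],None,fx=3,fy=3,interpolation=cv2.INTER_CUBIC)]))
```

```text
[[0.53587364 0.10383594]
 [0.53956316 0.24351511]] [0.5377184  0.17367552] [0.53893183 0.17464385] [0.53871884 0.1752142 ]
yaw 1.5389926654902446
yaw 1.5408600292761685
1.5443882728899625 0.1397278920410374
w 21.351277555071263 30.000868141651154
21.529239791508314 [-0.19208142  0.12414418 -2.00005607] 19.0917
```

View pics/mont.png

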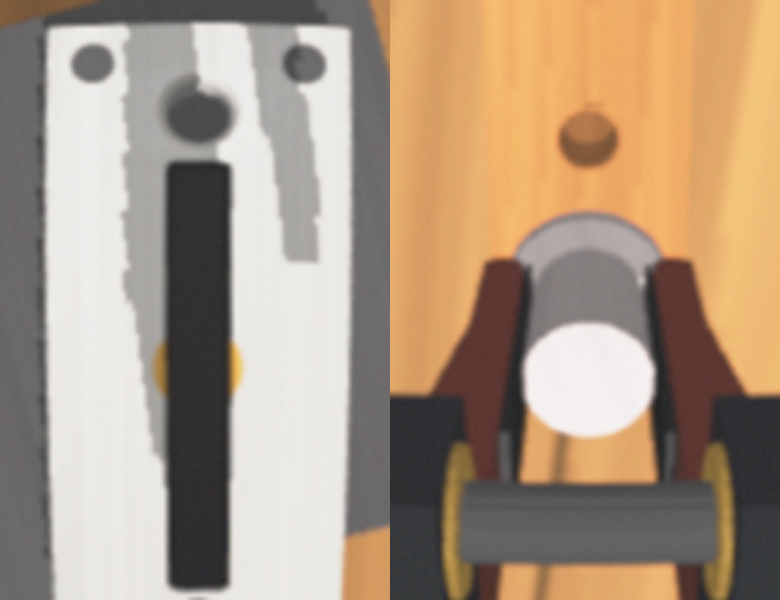

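Left: wide bore mouth centred at (199,108) in the crop. Right: thick pin held, head top centred at (198,379) in its panel, flange above it.

Run:
```python
from h import *
yaw=float(np.load("yaw.npy")); B=np.load("pics/b2.npy");K=np.load("pics/k.npy")
u=np.array([np.cos(yaw),np.sin(yaw)]); v=np.array([-u[1],u[0]])
b=at("wrist",(318.2,35.8),.06,B); print("bore",b, "in tool",(np.linalg.inv(B)@np.r_[b,1]).round(4))
for px,z in [((317.8,276.2),.028)]:
    h=at("wrist",px,K[2,3]+z,K); print("head in tool",(np.linalg.inv(K)@np.r_[h,1]).round(4))
# thin bore and yaw: dark blobs in b2
im=cv2.cvtColor(cv2.imread("pics/b2.png"),cv2.COLOR_BGR2GRAY)
for t in (90,110,130):
    n,l,st,c=cv2.connectedComponentsWithStats((im<t).astype(np.uint8))
    for k in range(1,n):
        if 60<st[k,4]<1200 and 250<c[k,0]<385 and c[k,1]<290:
            print(t,st[k].tolist(),c[k].round(1),at("wrist",c[k],.06,B).round(4)[:2])
# edges
for n,p in [("TL",(44,100)),("TR",(351,100))]:
    print(n,at("wrist",((p[0]+.5)/3-.5+252,(p[1]+.5)/3-.5),.06,B)[:2])
```

```text
bore [0.54139839 0.24522399 0.06      ] in tool [1.414e-01 9.000e-04 8.620e-02 1.000e+00]
head in tool [ 1.2e-03  2.0e-04 -2.8e-02  1.0e+00]
90 [266, 0, 95, 9, 641] [314.9   3.4] [0.5396 0.2736]
90 [308, 31, 20, 16, 232] [317.6  38.8] [0.5408 0.2427]
90 [326, 247, 7, 14, 67] [328.4 253.9] [0.5453 0.0602]
110 [278, 16, 10, 10, 68] [282.9  20.6] [0.5139 0.2597]
110 [347, 16, 12, 11, 102] [352.2  20.8] [0.5687 0.258 ]
110 [307, 28, 22, 20, 298] [317.1  38. ] [0.5405 0.2434]
110 [312, 201, 11, 7, 63] [317.4 204.2] [0.5368 0.1069]
110 [281, 218, 9, 9, 65] [284.9 221.8] [0.5085 0.0919]
110 [346, 218, 9, 9, 61] [350.3 222. ] [0.5646 0.0901]
110 [300, 236, 34, 32, 577] [317.4 253.5] [0.5355 0.0608]
110 [312, 272, 14, 11, 116] [318.8 276.8] [0.5361 0.0366]
130 [346, 15, 14, 12, 132] [352.3  20.8] [0.5688 0.258 ]
130 [277, 16, 12, 11, 109] [282.5  20.8] [0.5136 0.2595]
130 [306, 26, 23, 22, 357] [316.7  37.6] [0.5402 0.2438]
130 [312, 200, 12, 12, 115] [317.5 205.8] [0.5369 0.1055]
130 [280, 217, 11, 11, 97] [284.8 221.8] [0.5084 0.0919]
130 [345, 217, 11, 11, 95] [350.  221.9] [0.5644 0.0902]
130 [299, 235, 37, 35, 730] [317.9 253.2] [0.5359 0.0612]
130 [312, 271, 15, 12, 145] [318.9 276.7] [0.5362 0.0367]
TL [0.50042014 0.25000071]
TR [0.5815073  0.24773667]
```

The four screws give mould centre (0.5389, 0.1749) and yaw 1.542, which agrees with the bores read by eye. Inserting the thick pin.

```bash
cat >> h.py <<'E'
YAW=1.542; U=np.array([np.cos(YAW),np.sin(YAW)]); V=np.array([U[1],-U[0]]); C=np.array([.5390,.1749])
def insert(p, home=.069):
    "lower the held pin into the bore at p; on contact high up search in small steps"
    q=down(YAW-np.pi/2); move_pose([*p,.2],q); movel([*p,.094],v=.15); wait(.1)
    offs=[(0,0)]+[(r*np.cos(t),r*np.sin(t)) for r in(.0010,.0018) for t in np.arange(0,6.2,np.pi/3)]
    for k,(a,b) in enumerate(offs):
        t=np.array(p)+a*U+b*V
        if k: movel([*t,.090],v=.1)
        hit=movel([*t,home-.001],v=.03,until_force=6); z=get_tcp_pos()[2]
        print(k,hit,np.round([a,b,z],4),get_ft_force().round(1),round(get_time(),2))
        if z<home+.004: return True
    return False
E
python3 - <<'E'
from h import *
print(insert(np.array([.5411,.2450])-.0012*U))
E
```

```text
0 True [0.     0.     0.0694] [-1.2  0.1  5.5] 22.55
True
```

Run:
```python
from h import *
command_gripper(.5); t=get_tcp_pos(); movel([t[0],t[1],.22],v=.25)
ra=1.6988; q=down(ra-np.pi/2); P=np.array((.5324,-.1646))+.0012*np.array([np.cos(ra),np.sin(ra)])
move_pose([*P,.15],q); movel([*P,.045],v=.12); command_gripper(0.)
print("w",get_grip_width()*88,get_finger_force()); movel([*P,.16],v=.15); wait(.2); snap("n"); print(get_grip_width()*88,get_ft_force(),get_time())
p=C-.05*U; move_pose([*p,.26],down(YAW-np.pi/2)); wait(.2); snap("b3"); print(get_time())
k=cv2.imread("pics/n.png");b=cv2.imread("pics/b3.png")
cv2.imwrite("pics/mont2.png",np.hstack([cv2.resize(a,None,fx=3,fy=3,interpolation=cv2.INTER_CUBIC) for a in (k[150:340,252:382],b[20:210,252:382])]))
```

```text
w 11.368938396511886 30.000527501106262
11.494660208020806 [-0.02352858  0.04062522 -1.25924535] 28.1917
29.6083
```

View pics/mont2.png

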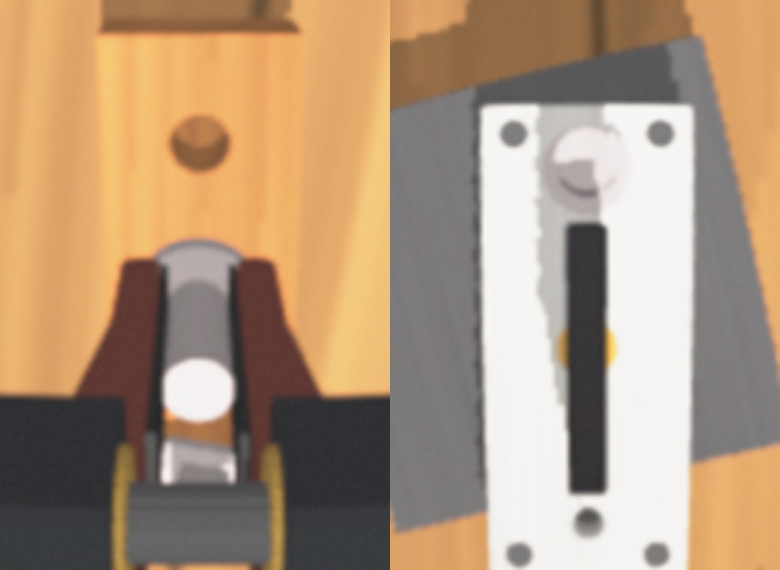

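Thick pin sits home. Thin pin in hand has its head top at (198,390), and the narrow bore is at (198,522) in the right panel, with screws at (123,133), (271,133), (129,554), (266,554).

Run:
```python
from h import *
N=np.load("pics/n.npy");B=np.load("pics/b3.npy")
h=at("wrist",((198.5)/3-.5+252,390.5/3-.5+150),N[2,3]+.028,N); h=(np.linalg.inv(N)@np.r_[h,1]); print("head",h.round(4))
f=lambda p:at("wrist",((p[0]+.5)/3-.5+252,(p[1]+.5)/3-.5+20),.06,B)[:2]
s=np.array([f(p) for p in [(123,133),(271,133),(266,554),(129,554)]]); c=s.mean(0); d=s[0]+s[1]-s[2]-s[3]; y=np.arctan2(d[1],d[0])
print("centre",c,"yaw",y,"thin",f((198,522)),c-.07*np.array([np.cos(y),np.sin(y)]), C-.07*U)
t=(C-.07*U)
ok=insert(t-h[0]*U); print(ok)
if ok:
    command_gripper(.35); p=get_tcp_pos(); movel([p[0],p[1],.2],v=.2); print(get_time())
```

```text
head [-8.0e-04  1.0e-04 -2.8e-02  1.0e+00]
centre [0.53895809 0.17502731] yaw 1.5395192797107369 thin [0.53697489 0.10460042] [0.53676906 0.10506155] [0.53698454 0.10492902]
0 True [0.     0.     0.0692] [-0.4  0.2  5.6] 31.7
True
33.0333
```

Run:
```python
from h import *
q=down(YAW-np.pi/2); p=C+.008*U; command_gripper(.5)
v=C-.05*U; move_pose([*v,.26],q); wait(.2); snap("f")
move_pose([*p,.2],q); movel([*p,.090],v=.12); wait(.2); t0=get_ft_torque(); f0=get_ft_force()
command_gripper(0.); print("w",get_grip_width()*88,get_finger_force())
movel([*p,.093],v=.01); wait(.3); print(get_ft_force()-f0,get_ft_torque()-t0,get_tcp_pos(),get_time())
m=read_camera("side"); cv2.imwrite("pics/side1.png",m[:,:,::-1])
w=cv2.imread("pics/f.png")[20:210,252:382]; s=cv2.imread("pics/side1.png")[140:220,280:370]
cv2.imwrite("pics/mont3.png",np.hstack([cv2.resize(w,(390,570)),cv2.copyMakeBorder(cv2.resize(s,(405,360),interpolation=cv2.INTER_CUBIC),0,210,0,0,0)]))
```

```text
w 13.708202837484315 29.999968707561493
[-0.9412657   0.29150684 -7.97193773] [-0.01982498  0.00492002 -0.00366754] [0.53919968 0.1828787  0.09295129] 37.1
```

View pics/mont3.png

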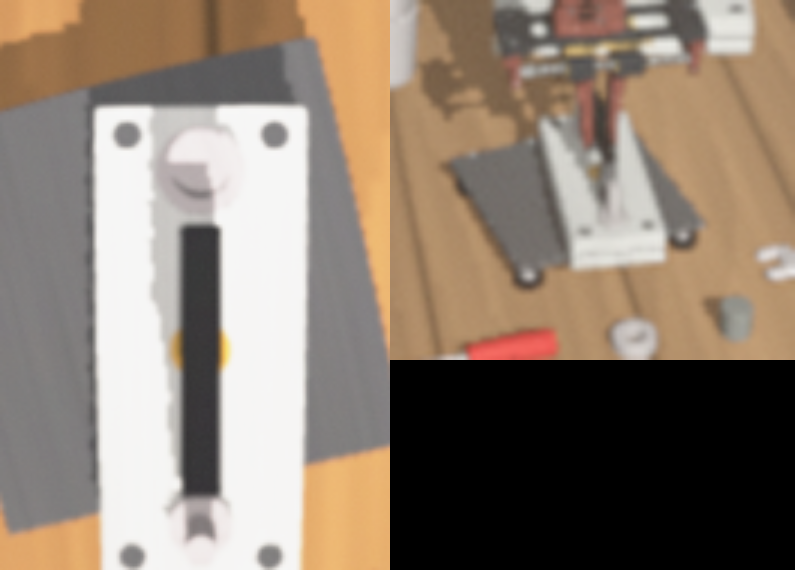

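Both pins are home; the full 8 N weight is carried with almost no moment, so the grip is balanced. Lifting.

Run:
```python
from h import *
t=get_tcp_pos(); movel([t[0],t[1],.190],v=.04); wait(1.)
print(get_ft_force(),get_ft_torque(),get_tcp_pos(),get_grip_width()*88,get_qvel().round(3),get_time())
snap("e"); T=np.load("pics/e.npy"); cv2.imwrite("pics/side2.png",read_camera("side")[:,:,::-1])
im=cv2.cvtColor(cv2.imread("pics/e.png"),cv2.COLOR_BGR2GRAY)
n,l,st,c=cv2.connectedComponentsWithStats((im<130).astype(np.uint8))
o=[]
for k in range(1,n):
    if 50<st[k,4]<500 and 230<c[k,0]<410: print(st[k].tolist(),c[k].round(1),(np.linalg.inv(T)@np.r_[at("wrist",c[k],.16,T),1])[:2].round(4))
```

```text
[-0.33280601  1.1851865  -8.86361217] [-0.05162288  0.0433122   0.02877463] [0.53918317 0.18292455 0.19002671] 13.821824828650037 [ 0.001  0.002  0.001 -0.001 -0.001 -0.001] 40.725
[264, 109, 18, 19, 276] [272.5 118.2] [ 0.0762 -0.0275]
[355, 111, 17, 16, 213] [362.8 118.4] [0.076  0.0281]
[304, 125, 27, 7, 70] [317.7 127.1] [0.0702 0.0003]
```

The near screws appear at +76 mm and ±28 mm, as expected for a level mould. Handing in.

```bash
python3 -c "
from station import *
print(job_done())"
```

```text
the job is handed in; nothing more can be done
None
```

Job handed in at about 41 s, verdict not shown: both pins went home in their bores and the mould is held level 10 cm above the plate, but early on a finger bumped the handle and turned the mould about 34° on its plate, so I re-measured before fitting the pins.

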